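# Let the mast winch back one notch

### The arm

A 6-joint arm with a two-finger parallel gripper is mounted at the origin on the work surface. World frame = base frame: x ahead of the robot, y to its left, z up, the work surface at z = 0. Lengths are in mm, angles in rad, forces in N, time in s.
With the tool pointing down it reaches from about 300 to 875 mm from the base axis. Payload 4.2 kg.
Tool frame: the origin (TCP) lies on the centre line of the jaws, within the pads' length; the fingertips stand 22 mm ahead of it and the grasp point (between the pads) lies 3 mm ahead of it (bot.finger_overhang is the distance from the TCP to the fingertips, in mm); x points along the fingers, z is the direction in which the jaws open and shut, and the axes are right-handed (so a half turn about x gives the same grasp; the last joint's range is limited). The gripper opens to 85 mm and grips with 20 to 120 N. Pads are 22 mm wide; open, the fingers measure 114 mm over their backs; the gripper's body (76 mm by 85 mm) begins 54 mm behind the grasp point. The pads swing forward as they close: fully open they stand 13 mm farther back than shut.
Start: joints at [-1.332, 0.32, 1.565, -0, 1.257, -0.02], TCP at [147.156, -555.863, 253.338] pointing down, gripper open.
Joint ranges: [-3.11, 3.11], [-0.84, 2.01], [0.21, 2.61], [-1.34, 4.49], [0.05, 2.63], [-2.56, 2.56]. Speed limits (rad/s): [2.57, 2.57, 3.14, 3.14, 3.14, 3.14].

### API

Orientations are given as a unit quaternion [x, y, z, w].
In Python, from cell import sensors, optics, bot gives the robot as it stands.
- The arm moves only by the shell command python3 -m jog 'ROWS' [FORCE]. ROWS is JSON, a list of rows, each an object with "offset": the shift along the tool's x, y, z in m, a list of three; "rot": the turn, a rotation vector about the tool's x, y, z in degrees, a list of three; "grip": the finger opening in m, from 0 to 0.0854. In form: [{"offset": [tx, ty, tz], "rot": [rx, ry, rz], "grip": grip}, ...]. A call has 1 to 12 rows; each row is the pose to reach, as a shift and turn from the pose commanded when the call began, along the tool's axes at that moment; what a row does not reach only later rows make up. A row lasts 1/12 s, in which the tool goes at most 41.7 mm and 7.16 degrees, less where a joint would pass 70% of its speed; a pose out of reach is approached as far as the arm can. A call with a gripper value outside its range is refused whole. The fingers move at their own pace and stop on an object; FORCE is the grip in N (left out, the last holds). Time passes only in rows, so rows that repeat a pose let the fingers close. It gives the time, the measured TCP pose, the force and the opening at its end, in the units of the state.
- sensors.read_state(): the state, without advancing time (a new reading comes with each control period).
- optics.camera(name): name is "scene" or "top" or "wrist"; returns the picture (384x512x3 uint8, red, green, blue); there is no depth.
- optics.calibration(name): a dict with "K" (3x3 intrinsics, pixels), "distortion" ([k1, k2, p1, p2, k3] as OpenCV has them; the pictures are not rectified), "extrinsics" (4x4, takes a point from world to camera coordinates). Camera axes: x right, y down, z forward; pixel columns grow to the right and rows downward; lengths in mm; the calibration is good to about 2 mm. A picture is of the moment at which its call begins: read the wrist's pose just before it. calibration takes no time and is no camera call; for the wrist camera it gives the pose at the moment of the call.
- bot.sign_off(): hands the job in, once; it reports no verdict.
Trained networks look in the newest picture that a camera, given by its name, has taken for a name from the list of things; names that differ only in an ending like _2 or _b are one class to them, and where a whole thing is asked for, a point or a joint stands for the part that bears it (a point fixed in the world has none). Each returns a list of dicts, best first, with "p" (0 to 1); they miss things now and then, are a little off and sometimes report something else, mostly with a low value. They report only what shows in the picture. A call takes as long as a camera call.
- optics.cut_out(camera, query): "mask" (384x512 bool, what is visible of it) and "rect" ([centre column, centre row, width, height] in pixels, round what is visible of it).
The state is a dict: "clock": time; "joint_positions": joint angles; "qd": joint speeds; "effort": joint torques, N m; "position": TCP position; "eef_rot": TCP orientation; "contact_force": force on the tool from outside, world axes, zero at the start; "torque": the same for the moment, N m; "opening": finger opening in mm.
Only numpy, scipy, OpenCV 4.12 (cv2) and the standard library are available. Lean on these libraries where they do the work, as an engineer would, in place of code of your own. Each camera call takes 0.05 s, during which the arm holds its last target. There are 200 camera calls.

### The job

The hand winch on the bench has been wound one notch too far for its rope clamp to face up. With a fingertip, lift the red pawl off the ratchet wheel by pushing its thumb tab over until it stays tipped back, push the wheel backward just one notch by its black crank handle, towards the pawl, and then tip the pawl back over so that it drops fully home in the next tooth gap. Only push with light force, with the fingertips or the outside of the fingers: grip nothing, do not shove the other things on the bench about, and finish clear of everything.

Things in the scene. Friction and masses are not known exactly. Their poses are not given: they have to be found in the camera images.
- winch: Green steel hand winch of an antenna mast, bolted down; the frame never moves. Base plate 200 x 105 mm; two side plates up to 137 mm high, outer faces at y = +-37 mm. Origin on the bench surface below the drum shaft, midway between the plates. z up; the shaft runs along y; x points from the shaft to the pawl's side. Wheel, pawl and crank are on the +y side. All x, y, z below are in this frame.
- wheel_hub (a point): Centre of the zinc ratchet wheel, on the shaft axis at x = 0, y = 51, z = 105 mm. 12 teeth, 110 mm across the tips, 12 mm thick: one notch is 30 degrees (0.52 rad). The crank arm lies in front of it at y = 63 to 69 mm.
- pawl_pivot (a point): Pivot of the red pawl, at x = 85, y = 51, z = 100 mm. A nose reaches from it to the wheel teeth; a tail with a thumb tab at its end rises from it.
- wheel (a joint): Angle (rad) of wheel, drum and crank together. Falls as the wheel is let back (its top moves to +x, towards the pawl), grows when wound. At 0 a tooth meets the seated pawl, which blocks going back; it starts 0.02 to 0.2, free play in that tooth gap. One notch back the gap runs from -0.52 (tooth on pawl) to -0.30. It stays where left: dry friction, about 4 N at the handle.
- pawl (a joint): Angle (rad) of the pawl. 0 = nose fully down between two teeth (start); grows as the nose lifts and the tab moves to +x. About 0.25 clears the teeth. It balances at about 0.37: let go below that it falls back onto the wheel by its own weight, above it it falls over to its stop at 0.87 and stays tipped back. Less than 1 N at the tab moves it.
- pawl_tab (a point): Centre of the thumb tab, a red plate 30 mm wide along y, 24 mm along the tail, 6 mm thick, 85 mm from the pivot; moves with the pawl. Seated, the tail leans 15 degrees from upright to -x and the tab centre is at x = 63, z = 182 mm. Tipped back it leans 35 degrees to +x: tab centre at x = 134, z = 170 mm. Below the tab's -x side the wheel teeth reach z = 151 mm at x = 30 mm.
- crank_grip (a point): Middle of the black crank handle, a round bar 22 mm thick and 70 mm long (y = 72 to 142 mm), fixed to the wheel and parallel to the shaft, 80 mm from the shaft axis. At wheel angle 0 the crank leans 14 degrees from upright to -x (x = -19, z = 183 mm); wound forward, more by the wheel angle. It moves in an arc about the shaft.
- fuse_jar_mid (a point): Middle of a cobalt blue glass fuse jar with a zinc lid, 66 mm across and 82 mm high, standing loose near the winch. Leave it alone.
- standoff0: Loose steel standoff, a hexagonal pillar 14 mm across and 69 mm high, standing upright; origin at its foot. Leave it alone.
- standoff1: A second standoff just like it. Leave it alone.
- receiver: Matte black satellite receiver, 250 x 160 x 46 mm, lying loose; origin under its centre. Leave it alone.

How it is judged:
By the outcome, as a careful person would: the job done as asked, in the order asked, and still so for the second after the job is handed in, with the robot touching nothing.
It also fails if it takes over 58 s, if anything falls off the work surface, if the arm or the gripper's body presses on something with over 40 N, if the wrist force passes 120 N, or if a joint passes its speed limit or range.

## Working session

There is one attempt and no reset: what is moved stays moved. The work goes in short steps, Python scripts to look and compute and a shell command to move; the robot and the scene stay as the last step left them, time stands still between calls to the robot, and variables do not carry over. Pictures are saved under pics/ and viewed, about 8 in all and at most 12, crops included, and the job is handed in when it is done.

```bash
ls; mkdir -p pics; python3 - <<'E'
from cell import sensors, optics, bot
import cv2,numpy as np
print(sensors.read_state())
ims=[]
for n in ("scene","top"):
    im=optics.camera(n); c=optics.calibration(n); print(n,c)
    cv2.imwrite(f"pics/{n}0.png",im[:,:,::-1])
    for q in ("winch","wheel_hub","pawl_tab","crank_grip","pawl_pivot","fuse_jar_mid","standoff0","receiver"):
        r=optics.cut_out(n,q); print(q,[(round(d["p"],2),[round(float(v)) for v in d["rect"]]) for d in r[:3]])
E
```

```text
pics
{'clock': 0.0, 'joint_positions': array([-1.33197448e+00,  3.20286589e-01,  1.56568820e+00,  4.55700783e-07,
        1.25739017e+00, -1.99627361e-02]), 'qd': array([-0.00030092, -0.0020297 ,  0.00016796,  0.00083747, -0.00049596,
        0.0009679 ]), 'effort': array([ 2.74660539e-03, -4.15517342e+01, -2.34160835e+01,  2.02176061e-04,
        8.34985811e-03,  5.98539373e-06]), 'position': array([ 147.06302494, -555.41903788,  252.48171302]), 'eef_rot': array([ 0.4316965 ,  0.56082448, -0.43091219,  0.55984705]), 'contact_force': array([-0.81392993, -0.33951279,  0.95613891]), 'torque': array([-0.0313637 , -0.05823614,  0.00260766]), 'opening': 85.57345678274082}
scene {'K': array([[351.76772054,   0.        , 255.92952296],
       [  0.        , 351.76772054, 183.8749244 ],
       [  0.        ,   0.        ,   1.        ]]), 'distortion': array([0.02214323, 0.        , 0.        , 0.        , 0.        ]), 'extrinsics': array([[ 7.53588417e-01,  6.57171326e-01, -1.51771843e-02,
        -5.33616642e+02],
       [ 3.77114733e-01, -4.51123873e-01, -8.08870650e-01,
        -6.65906
[... 794 characters left out ...]
040426,  0.        ,  0.        ,  0.        ,  0.        ]), 'extrinsics': array([[ 2.86071011e-02, -9.99586818e-01, -2.79760874e-03,
         1.25485060e+02],
       [-9.96403075e-01, -2.82924269e-02, -7.98777187e-02,
         5.71605224e+02],
       [ 7.97655636e-02,  5.07261593e-03, -9.96800744e-01,
         1.07148280e+03],
       [ 0.00000000e+00,  0.00000000e+00,  0.00000000e+00,
         1.00000000e+00]])}
winch [(0.74, [316, 203, 84, 71])]
wheel_hub [(0.76, [318, 206, 84, 73])]
pawl_tab []
crank_grip [(0.7, [305, 210, 62, 44])]
pawl_pivot [(0.69, [315, 204, 84, 72])]
fuse_jar_mid [(0.93, [372, 164, 28, 22])]
standoff0 [(0.6, [322, 182, 13, 15])]
receiver [(0.92, [125, 197, 57, 86])]
```

```bash
python3 - <<'E'
import cv2,numpy as np
a=cv2.imread("pics/scene0.png")[140:330,130:300]; b=cv2.imread("pics/top0.png")[140:270,240:410]
a=cv2.resize(a,None,fx=2.3,fy=3.1*2.3/3.1,interpolation=cv2.INTER_CUBIC);b=cv2.resize(b,None,fx=2.3,fy=2.3,interpolation=cv2.INTER_CUBIC)
o=np.zeros((450,800,3),np.uint8);o[:a.shape[0],:a.shape[1]]=a;o[:b.shape[0],400:400+b.shape[1]]=b
cv2.imwrite("pics/v1.png",o)
E
```

```text
(no output)
```

View pics/v1.png

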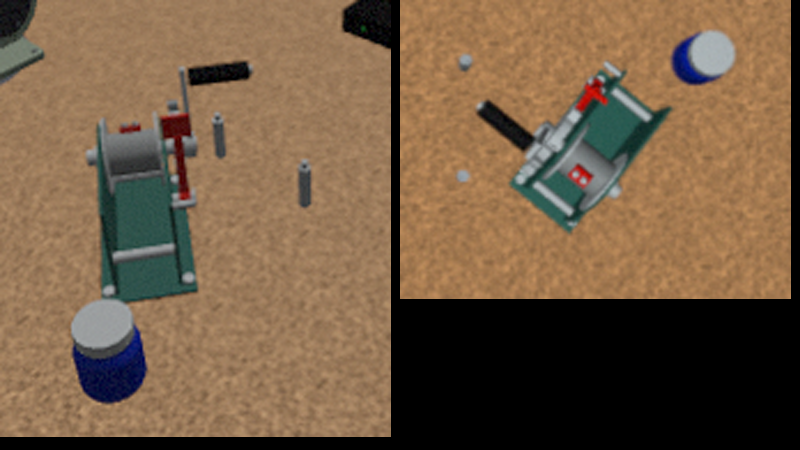

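The view shows the winch with its pawl seated. In the scene crop the tab is at about (206, 195) full-pixel and the crank handle runs (212, 173) to (239, 170). The winch +x axis points up-right in the top view. I'll fit the pose next.

```bash
cat > h.py <<'E'
from cell import sensors, optics, bot
import cv2,numpy as np
from scipy.spatial.transform import Rotation as R
def proj(n,P,c=None):
    c=c or optics.calibration(n); E=c["extrinsics"]
    return cv2.projectPoints(np.float64(P).reshape(-1,1,3),cv2.Rodrigues(E[:3,:3])[0],E[:3,3],c["K"],c["distortion"])[0].reshape(-1,2)
def ray(n,uv,z,c=None):
    c=c or optics.calibration(n); E=c["extrinsics"]
    x=cv2.undistortPoints(np.float64(uv).reshape(1,1,2),c["K"],c["distortion"]).ravel()
    d=E[:3,:3].T@[x[0],x[1],1]; o=-E[:3,:3].T@E[:3,3]
    return o+d*(z-o[2])/d[2]
def crank(w,y): a=.244+w; return [-80*np.sin(a),y,105+80*np.cos(a)]
def tab(p): a=-.262+p; return [85+85*np.sin(a),51,100+85*np.cos(a)]
def W(P,q): # winch->world, q=X,Y,yaw
    c,s=np.cos(q[2]),np.sin(q[2]); P=np.atleast_2d(P)
    return np.c_[q[0]+c*P[:,0]-s*P[:,1],q[1]+s*P[:,0]+c*P[:,1],P[:,2]]
E
python3 - <<'E'
from h import *
from scipy.optimize import least_squares
C={n:optics.calibration(n) for n in("scene","top")}
S=[(206.5,194.8),(238.7,170.4),(212.2,172.6),(174.8,271.3),(215.7,266)]
T=[(275.7,186.5),(297.4,203.9),(313.9,240.4),(289,219.6),(357.4,187)]
def f(v):
    q=v[:3];xm=v[3];w=v[4]
    s=proj("scene",W([tab(0),crank(w,142),crank(w,72),[xm+200,-52.5,4],[xm+200,52.5,4]],q),C["scene"])-S
    t=proj("top",W([crank(w,142),crank(w,72),[xm,-52.5,4],[xm,52.5,4],[xm+200,-52.5,4]],q),C["top"])-T
    return np.r_[s.ravel(),t.ravel()]
g=ray("top",(316,203),100); print(g)
b=min((least_squares(f,[g[0],g[1],y,-70,.1],loss="soft_l1") for y in(-.6,-.9,-.3)),key=lambda r:r.cost)
print(b.x.round(3),b.cost,b.fun.round(1))
q=b.x
print("tab",W(tab(0),q),"crank",W(crank(q[4],107),q),"tipped",W(tab(.87),q))
for uv in((464.5,61),(463,175)): 
    p=ray("top",((uv[0]-400)/2.3+240,uv[1]/2.3+140),69); c,s=np.cos(q[2]),np.sin(q[2]); d=p-[q[0],q[1],0]; print("so",p,"winch",c*d[0]+s*d[1],-s*d[0]+c*d[1])
p=ray("top",(712/2.3-400/2.3+240,52/2.3+140),82); d=p-[q[0],q[1],0]; print("jar",p,"winch",c*d[0]+s*d[1],-s*d[0]+c*d[1])
st=sensors.read_state(); print(R.from_quat(st["eef_rot"]).as_matrix().round(3))
E
```

```text
[531.13363494 -29.4342586  100.        ]
[ 5.08228e+02 -4.27270e+01 -6.44000e-01 -6.97080e+01  1.67000e-01] 9.415541457902814 [-0.1  0.  -1.3 -0.6 -1.2  0.6 -0.5  2.2  0.7  0.2 -0.2 -0.2 -0.8 -0.9
  0.7  0.  -1.2 -0.5 -3.6  2.6]
tab [[589.21516943 -39.72083279 182.09928019]] crank [[546.89072844  62.02717716 178.353177  ]] tipped [[645.66980818 -82.0652911  169.76732958]]
so [635.4566442  107.66722135  69.        ] winch 11.538513123553386 196.6532992046815
so [490.90383634 105.80761865  69.        ] winch -102.98449194993236 108.42941530827137
jar [ 654.83980415 -206.61842681   82.        ] winch 215.62588782653825 -43.137274039023495
[[ 0.     0.967  0.256]
 [-0.     0.256 -0.967]
 [-1.    -0.     0.   ]]
```

```bash
python3 -m jog '[{"offset":[-0.012,0.536,-0.416],"rot":[-38.3,0,0],"grip":0},{"offset":[-0.012,0.536,-0.416],"rot":[-38.3,0,0],"grip":0},{"offset":[-0.012,0.536,-0.416],"rot":[-38.3,0,0],"grip":0},{"offset":[-0.012,0.536,-0.416],"rot":[-38.3,0,0],"grip":0},{"offset":[-0.012,0.536,-0.416],"rot":[-38.3,0,0],"grip":0},{"offset":[-0.012,0.536,-0.416],"rot":[-38.3,0,0],"grip":0},{"offset":[-0.012,0.536,-0.416],"rot":[-38.3,0,0],"grip":0},{"offset":[-0.012,0.536,-0.416],"rot":[-38.3,0,0],"grip":0},{"offset":[-0.012,0.536,-0.416],"rot":[-38.3,0,0],"grip":0},{"offset":[-0.012,0.536,-0.416],"rot":[-38.3,0,0],"grip":0},{"offset":[-0.012,0.536,-0.416],"rot":[-38.3,0,0],"grip":0},{"offset":[-0.012,0.536,-0.416],"rot":[-38.3,0,0],"grip":0}]' 20
python3 - <<'E'
from h import *
s=sensors.read_state(); M=R.from_quat(s["eef_rot"]).as_matrix(); print(M.round(3))
print(M.T@(np.array([558.8,-16.9,265])-s["position"]))
E
```

```text
clock: 1.9
position: [451.4, -156.6, 262.5]
eef_rot: [0.223, 0.67, -0.224, 0.671]
contact_force: [0.7, -0.9, 0.6]
opening: -0.2
[[ 0.001  0.6    0.8  ]
 [-0.001  0.8   -0.6  ]
 [-1.     0.     0.001]]
[ -2.46149288 176.21771028   2.14054426]
```

```bash
python3 -m jog '[{"offset":[0,0.176,0.002]},{"offset":[0,0.176,0.002]},{"offset":[0,0.176,0.002]},{"offset":[0,0.176,0.002]},{"offset":[0,0.176,0.002]},{"offset":[0,0.176,0.002]},{"offset":[0,0.176,0.002]}]'
python3 - <<'E'
from h import *
q=[508.2,-42.7,-.644]
for n in("scene","wrist"):
    c=optics.calibration(n); im=optics.camera(n).copy()
    for P,col in((tab(0),(0,255,0)),(crank(.167,72),(255,255,0)),(crank(.167,142),(255,255,0)),([85,51,100],(0,255,255)),([63+3,36,170],(255,0,255)),([60,66,194],(255,0,255))):
        u=proj(n,W(P,q),c)[0]; print(n,u.round(1)); cv2.circle(im,tuple(int(v) for v in u),1,col,-1) if max(abs(u))<2000 else 0
    if n=="scene": a=cv2.resize(im[130:290,140:290],(375,400),interpolation=cv2.INTER_CUBIC)
    else: b=cv2.resize(im,(425,319))
b=cv2.copyMakeBorder(b,0,81,0,0,cv2.BORDER_CONSTANT)
cv2.imwrite("pics/v2.png",np.hstack([a,b])[:,:,::-1])
s=sensors.read_state(); print(s["position"],s["contact_force"])
E
```

```text
scene [206.4 194.8]
scene [211.1 173.2]
scene [237.4 169.8]
scene [210.5 226.3]
scene [200.7 200.5]
scene [212.1 189.3]
wrist [328.4 -60.9]
wrist [169.2 -94.6]
wrist [ 170.  -206.9]
wrist [333.1  -8. ]
wrist [328.2 -25.1]
wrist [ 328.4 -101. ]
[ 453.51814459 -154.25557751  262.38235047] [ 0.10202379 -0.40032432  0.33068396]invalid input
```

View pics/v2.png

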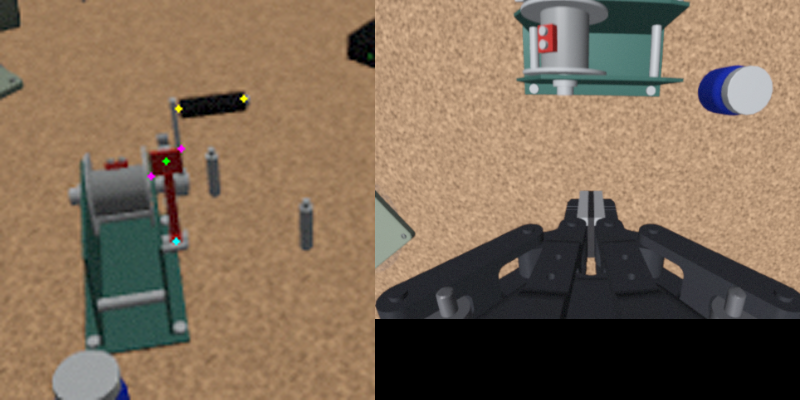

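The overlay points sit well on the tab, pivot and crank in the scene view, at (206, 195) and (211–237, 170–173), so the pose is good. My move was refused because the rows need every field, so the arm hasn't moved. Resending it.

```bash
python3 -m jog '[{"offset":[0,0.174,0.002],"rot":[0,0,0],"grip":0},{"offset":[0,0.174,0.002],"rot":[0,0,0],"grip":0},{"offset":[0,0.174,0.002],"rot":[0,0,0],"grip":0},{"offset":[0,0.174,0.002],"rot":[0,0,0],"grip":0},{"offset":[0,0.174,0.002],"rot":[0,0,0],"grip":0},{"offset":[0,0.174,0.002],"rot":[0,0,0],"grip":0},{"offset":[0,0.174,0.002],"rot":[0,0,0],"grip":0}]'
python3 - <<'E'
from h import *
q=[508.2,-42.7,-.644]
for n in("scene","wrist"):
    c=optics.calibration(n); im=optics.camera(n).copy()
    for P,col in((tab(0),(0,255,0)),(crank(.167,72),(255,255,0)),(crank(.167,142),(255,255,0)),([85,51,100],(0,255,255)),([60,36,194],(255,0,255)),([60,66,194],(255,0,255))):
        u=proj(n,W(P,q),c)[0]; print(n,u.round(1)); cv2.circle(im,tuple(int(v) for v in u),1,col,-1) if max(abs(u))<2000 else 0
    if n=="scene": a=cv2.resize(im[130:290,140:290],(375,400),interpolation=cv2.INTER_CUBIC)
    else: b=cv2.resize(im,(425,319))
b=cv2.copyMakeBorder(b,0,81,0,0,cv2.BORDER_CONSTANT)
cv2.imwrite("pics/v3.png",np.hstack([a,b])[:,:,::-1])
s=sensors.read_state(); d=s["position"]-[508.2,-42.7,0];c,z=.7997,-.6004; print("winch pos",c*d[0]+z*d[1],-z*d[0]+c*d[1],d[2],s["contact_force"])
E
```

```text
clock: 2.58
position: [555.9, -21.2, 261.8]
eef_rot: [0.223, 0.671, -0.224, 0.67]
contact_force: [-0.6, -0.3, 0.5]
opening: -0.1
scene [206.4 194.8]
scene [211.1 173.2]
scene [237.4 169.8]
scene [210.5 226.3]
scene [199.4 191. ]
scene [212.1 189.3]
wrist [313.9 202.6]
wrist [177.5 172. ]
wrist [170.5  64.8]
wrist [322.  177.2]
wrist [311.4 229.1]
wrist [313.5 185.9]
winch pos 25.392076642932416 44.876946962690084 262.15988329792174 [-0.02644698  0.38270195 -0.42412279]
```

View pics/v3.png

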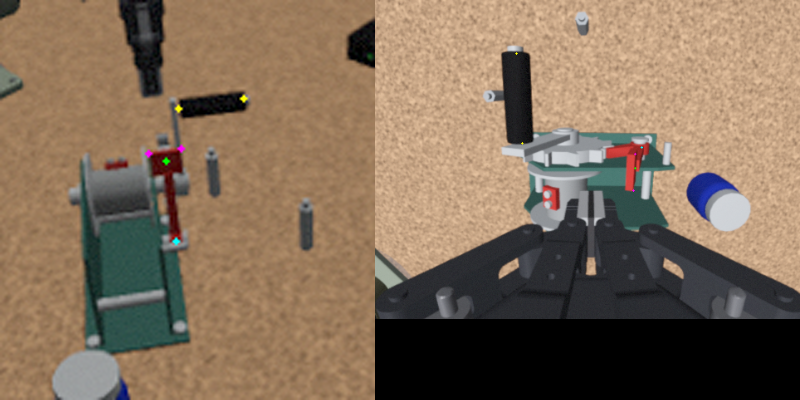

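Wrist view: crank at full-pixel (170–177, 65–172) and tab near (314, 203), both matching the overlay. Now descending between the crank and the tab.

```bash
python3 -m jog '[{"offset":[0.03,0.004,0],"rot":[0,0,0],"grip":0},{"offset":[0.05,0.004,0],"rot":[0,0,0],"grip":0},{"offset":[0.067,0.004,0],"rot":[0,0,0],"grip":0},{"offset":[0.067,0.004,0],"rot":[0,0,0],"grip":0},{"offset":[0.067,0.004,0],"rot":[0,0,0],"grip":0}]'
python3 -m jog '[{"offset":[0,0,0.006],"rot":[0,0,0],"grip":0},{"offset":[0,0,0.012],"rot":[0,0,0],"grip":0},{"offset":[0,0,0.018],"rot":[0,0,0],"grip":0},{"offset":[0,0,0.024],"rot":[0,0,0],"grip":0},{"offset":[0,0,0.030],"rot":[0,0,0],"grip":0},{"offset":[0,0,0.036],"rot":[0,0,0],"grip":0},{"offset":[0,0,0.042],"rot":[0,0,0],"grip":0},{"offset":[0,0,0.048],"rot":[0,0,0],"grip":0},{"offset":[0,0,0.054],"rot":[0,0,0],"grip":0},{"offset":[0,0,0.060],"rot":[0,0,0],"grip":0},{"offset":[0,0,0.065],"rot":[0,0,0],"grip":0},{"offset":[0,0,0.07],"rot":[0,0,0],"grip":0}]'
cat > look.py <<'E'
import sys
from h import *
q=[508.2,-42.7,-.644]; p=float(sys.argv[2]); w=float(sys.argv[3])
c=optics.calibration("scene"); im=optics.camera("scene").copy(); wr=optics.camera("wrist")
for P,col in((tab(p),(0,255,0)),(crank(w,72),(255,255,0)),(crank(w,142),(255,255,0))):
    u=proj("scene",W(P,q),c)[0]; cv2.circle(im,tuple(int(round(v)) for v in u),1,col,-1)
a=cv2.resize(im[140:260,160:272],(373,400),interpolation=cv2.INTER_CUBIC)
b=cv2.copyMakeBorder(cv2.resize(wr,(425,319)),0,81,0,0,cv2.BORDER_CONSTANT)
cv2.imwrite(f"pics/{sys.argv[1]}.png",np.hstack([a,b])[:,:,::-1])
s=sensors.read_state(); d=s["position"]-[508.2,-42.7,0];c,z=.7997,-.6004; print("winch pos",c*d[0]+z*d[1],-z*d[0]+c*d[1],d[2],s["contact_force"],s["clock"])
E
python3 look.py v4 .87 .167
```

```text
clock: 3.1
position: [557.9, -18.6, 195.1]
eef_rot: [0.224, 0.671, -0.225, 0.67]
contact_force: [1.2, -0.1, -0.6]
opening: 0.2
clock: 4.1
position: [615.3, -59.6, 195.1]
eef_rot: [0.224, 0.671, -0.224, 0.671]
contact_force: [-0.6, 0.8, -1.0]
opening: -0.2
winch pos 96.09171280281565 50.78859136942732 195.0322898796677 [-0.95742236  0.75011342 -0.54260964] 4.2
```

View pics/v4.png

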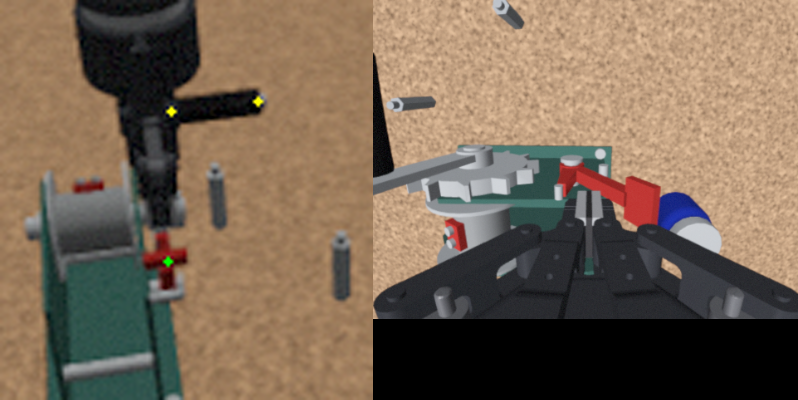

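The pawl is tipped back onto its stop: the tab in the scene crop is at (167, 260), matching the 0.87 rad overlay, and the crank hasn't moved. Next I go up and over to the -x side of the handle.

```bash
python3 -m jog '[{"offset":[-0.025,0,0],"rot":[0,0,0],"grip":0},{"offset":[-0.05,0,0],"rot":[0,0,0],"grip":0},{"offset":[-0.05,0.02,-0.03],"rot":[0,0,0],"grip":0},{"offset":[-0.05,0.056,-0.171],"rot":[0,0,0],"grip":0},{"offset":[-0.05,0.056,-0.171],"rot":[0,0,0],"grip":0},{"offset":[-0.05,0.056,-0.171],"rot":[0,0,0],"grip":0},{"offset":[-0.05,0.056,-0.171],"rot":[0,0,0],"grip":0},{"offset":[-0.05,0.056,-0.171],"rot":[0,0,0],"grip":0},{"offset":[-0.02,0.056,-0.171],"rot":[0,0,0],"grip":0},{"offset":[0.01,0.056,-0.171],"rot":[0,0,0],"grip":0},{"offset":[0.01,0.056,-0.171],"rot":[0,0,0],"grip":0},{"offset":[0.01,0.056,-0.171],"rot":[0,0,0],"grip":0}]'
python3 look.py v5 .87 .167
```

```text
clock: 5.2
position: [511.3, 87.6, 184.4]
eef_rot: [0.223, 0.672, -0.224, 0.67]
contact_force: [0.9, 0.1, 0.1]
opening: 0.0
winch pos -74.53633665063165 107.3300274753657 186.54904163749038 [ 0.86485915  0.23423843 -0.17225931] 5.3
```

View pics/v5.png

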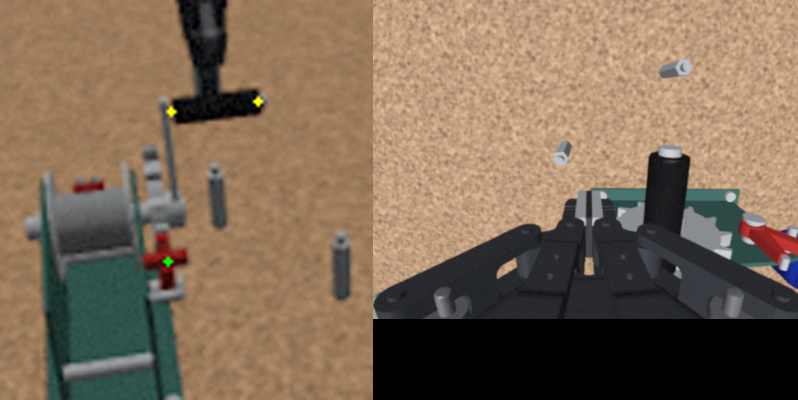

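```bash
python3 -m jog '[{"offset":[0,0,0.008],"rot":[0,0,0],"grip":0},{"offset":[0,0,0.014],"rot":[0,0,0],"grip":0},{"offset":[0,0,0.018],"rot":[0,0,0],"grip":0},{"offset":[0,0,0.022],"rot":[0,0,0],"grip":0},{"offset":[0,0,0.026],"rot":[0,0,0],"grip":0},{"offset":[0,0,0.030],"rot":[0,0,0],"grip":0},{"offset":[0,0,0.034],"rot":[0,0,0],"grip":0},{"offset":[0,0,0.038],"rot":[0,0,0],"grip":0},{"offset":[0,0,0.042],"rot":[0,0,0],"grip":0},{"offset":[0,0,0.046],"rot":[0,0,0],"grip":0},{"offset":[0,0,0.05],"rot":[0,0,0],"grip":0},{"offset":[0,0,0.05],"rot":[0,0,0],"grip":0}]'
python3 look.py v6 .87 -0.26
```

```text
clock: 6.3
position: [552.4, 57.7, 185.4]
eef_rot: [0.224, 0.671, -0.224, 0.671]
contact_force: [-1.9, 1.4, 1.1]
opening: -0.0
winch pos -24.995410623067862 106.75982571552328 185.14512246339663 [-0.60361276  0.80870512  0.11557229] 6.4
```

View pics/v6.png

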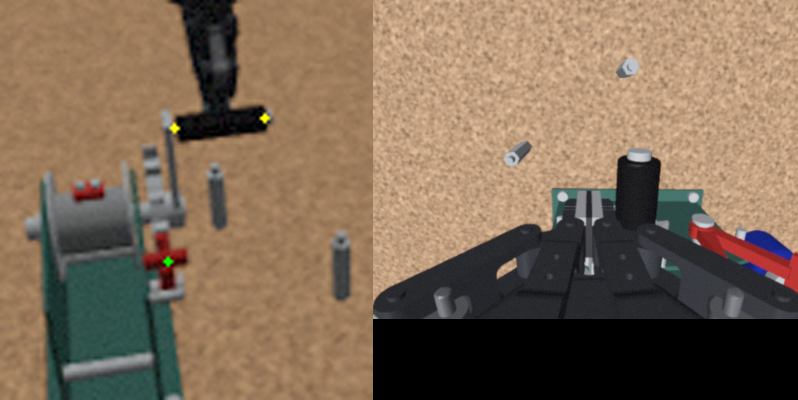

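The handle now matches the overlay at about -0.26 rad, with its end at (267, 118) in the crop. I'll push another 12 mm or so, then back away and lift.

```bash
python3 -m jog '[{"offset":[0,0,0.004],"rot":[0,0,0],"grip":0},{"offset":[0,0,0.008],"rot":[0,0,0],"grip":0},{"offset":[0,0,0.012],"rot":[0,0,0],"grip":0},{"offset":[0,0,0.012],"rot":[0,0,0],"grip":0},{"offset":[0,0,0.012],"rot":[0,0,0],"grip":0},{"offset":[0,0,-0.02],"rot":[0,0,0],"grip":0},{"offset":[0,0,-0.03],"rot":[0,0,0],"grip":0},{"offset":[-0.04,0,-0.03],"rot":[0,0,0],"grip":0},{"offset":[-0.07,0,-0.03],"rot":[0,0,0],"grip":0},{"offset":[-0.07,0,-0.03],"rot":[0,0,0],"grip":0},{"offset":[-0.07,0,-0.03],"rot":[0,0,0],"grip":0}]'
python3 - <<'E'
from h import *
q=[508.2,-42.7,-.644]
c=optics.calibration("wrist"); im=optics.camera("wrist").copy()
cs=optics.calibration("scene"); sc=optics.camera("scene").copy()
for w,col in((-.30,(255,0,0)),(-.41,(0,255,0)),(-.52,(0,255,255))):
    for i,cc,n in((im,c,"wrist"),(sc,cs,"scene")):
        u=proj(n,W([crank(w,72),crank(w,142)],q),cc); print(n,w,u.round(1).tolist())
        if n=="scene" or 1: cv2.line(i,*[tuple(int(round(v)) for v in p) for p in u],col,1)
a=cv2.resize(sc[140:260,160:272],(373,400),interpolation=cv2.INTER_CUBIC)
b=cv2.copyMakeBorder(cv2.resize(im,(425,319)),0,81,0,0,cv2.BORDER_CONSTANT)
cv2.imwrite("pics/v7.png",np.hstack([a,b])[:,:,::-1])
s=sensors.read_state(); d=s["position"]-[508.2,-42.7,0];c,z=.7997,-.6004; print("winch pos",c*d[0]+z*d[1],-z*d[0]+c*d[1],d[2])
E
```

```text
clock: 7.32
position: [529.1, 76.1, 257.1]
eef_rot: [0.224, 0.669, -0.223, 0.673]
contact_force: [1.0, -0.0, -0.8]
opening: 0.1
wrist -0.3 [[341.8, 261.4], [349.9, 164.6]]
scene -0.3 [[212.4, 179.0], [239.6, 175.4]]
wrist -0.41 [[353.4, 260.7], [362.5, 164.4]]
scene -0.41 [[212.8, 181.3], [240.3, 177.6]]
wrist -0.52 [[364.3, 259.3], [374.2, 164.0]]
scene -0.52 [[213.2, 183.8], [240.9, 180.1]]
winch pos -55.75390782415375 106.40170078669844 254.37736960838942
```

View pics/v7.png

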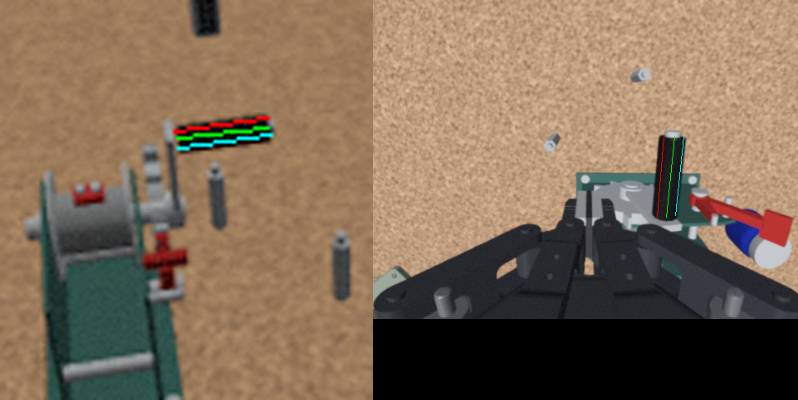

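The green (-0.41 rad) line runs down the middle of the handle in both views: wrist (353–362, 164–261), scene (213–240, 178–181). The wheel is mid-gap. Next I cross over to the +x side of the tipped tab.

```bash
python3 -m jog '[{"offset":[0,-0.055,0.228],"rot":[0,0,0],"grip":0},{"offset":[0,-0.055,0.228],"rot":[0,0,0],"grip":0},{"offset":[0,-0.055,0.228],"rot":[0,0,0],"grip":0},{"offset":[0,-0.055,0.228],"rot":[0,0,0],"grip":0},{"offset":[0,-0.055,0.228],"rot":[0,0,0],"grip":0},{"offset":[0,-0.055,0.228],"rot":[0,0,0],"grip":0},{"offset":[0,-0.055,0.228],"rot":[0,0,0],"grip":0},{"offset":[0,-0.055,0.228],"rot":[0,0,0],"grip":0},{"offset":[0.035,-0.055,0.228],"rot":[0,0,0],"grip":0},{"offset":[0.072,-0.055,0.228],"rot":[0,0,0],"grip":0},{"offset":[0.072,-0.055,0.228],"rot":[0,0,0],"grip":0},{"offset":[0.072,-0.055,0.228],"rot":[0,0,0],"grip":0}]'
python3 look.py v8 .87 -0.41
```

```text
clock: 8.42
position: [675.1, -103.4, 180.9]
eef_rot: [0.223, 0.673, -0.224, 0.669]
contact_force: [0.7, -0.6, 1.3]
opening: 0.0
winch pos 172.50346806236786 52.723915138440894 185.1741662282017 [ 0.02653119  0.22774306 -0.35411698] 8.5167
```

View pics/v8.png

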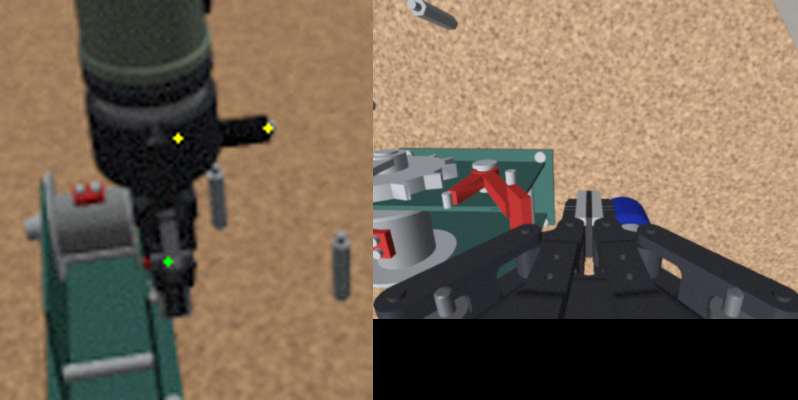

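The finger is on the +x side of the tab, and the tab is at about (520, 200) in the wrist crop. Pushing back toward -x.

```bash
python3 -m jog '[{"offset":[0.003,0,-0.006],"rot":[0,0,0],"grip":0},{"offset":[0.003,0,-0.012],"rot":[0,0,0],"grip":0},{"offset":[0.003,0,-0.018],"rot":[0,0,0],"grip":0},{"offset":[0.003,0,-0.024],"rot":[0,0,0],"grip":0},{"offset":[0.003,0,-0.030],"rot":[0,0,0],"grip":0},{"offset":[0.003,0,-0.036],"rot":[0,0,0],"grip":0},{"offset":[0.003,0,-0.042],"rot":[0,0,0],"grip":0},{"offset":[0.003,0,-0.048],"rot":[0,0,0],"grip":0},{"offset":[0.003,0,-0.054],"rot":[0,0,0],"grip":0},{"offset":[0.003,0,-0.060],"rot":[0,0,0],"grip":0},{"offset":[0.003,0,-0.066],"rot":[0,0,0],"grip":0},{"offset":[0.003,0,-0.072],"rot":[0,0,0],"grip":0}]'
python3 -m jog '[{"offset":[0,0,-0.004],"rot":[0,0,0],"grip":0},{"offset":[0,0,-0.004],"rot":[0,0,0],"grip":0},{"offset":[0,0,0.03],"rot":[0,0,0],"grip":0},{"offset":[0,0,0.06],"rot":[0,0,0],"grip":0},{"offset":[0,0,0.09],"rot":[0,0,0],"grip":0},{"offset":[-0.04,0,0.09],"rot":[0,0,0],"grip":0},{"offset":[-0.08,0,0.09],"rot":[0,0,0],"grip":0},{"offset":[-0.1,-0.03,0.09],"rot":[0,0,0],"grip":0},{"offset":[-0.1,-0.07,0.09],"rot":[0,0,0],"grip":0},{"offset":[-0.1,-0.10,0.09],"rot":[0,0,0],"grip":0},{"offset":[-0.1,-0.10,0.09],"rot":[0,0,0],"grip":0},{"offset":[-0.1,-0.10,0.09],"rot":[0,0,0],"grip":0}]'
python3 look.py v9 0 -0.41
```

```text
clock: 9.52
position: [619.2, -61.1, 180.4]
eef_rot: [0.224, 0.671, -0.224, 0.671]
contact_force: [-0.2, 0.1, 0.1]
opening: -0.3
clock: 10.52
position: [630.8, -196.8, 280.2]
eef_rot: [0.225, 0.67, -0.224, 0.671]
contact_force: [0.1, -0.0, 1.3]
opening: 0.3
winch pos 190.38025148759428 -47.619003998756185 279.7772808427737 [0.5556158  0.29698975 0.00887731] 10.6167
```

View pics/v9.png

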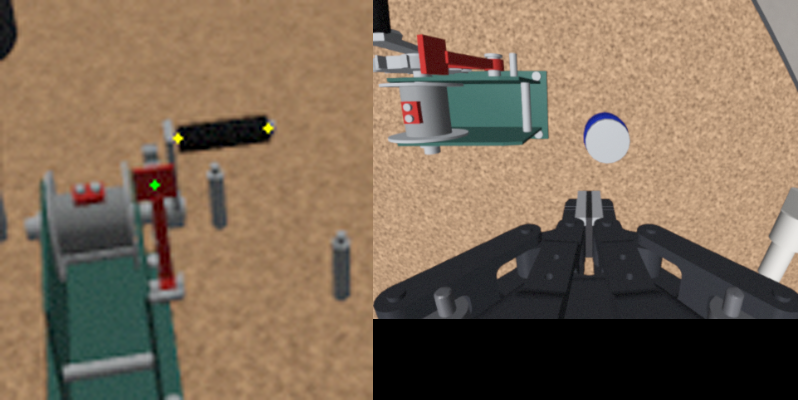

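The tab sits on the seated overlay at (154, 185) in the crop. I'll check this numerically against the initial picture.

```bash
python3 - <<'E'
from h import *
a=cv2.imread("pics/scene0.png")[:,:,::-1].astype(int); b=optics.camera("scene").astype(int)
q=[508.2,-42.7,-.644]
for im in(a,b):
    m=(im[...,0]>80)&(im[...,1]<50)&(im[...,2]<50); m[:184]=0; m[235:]=0; m[:,:196]=0; m[:,222:]=0
    v,u=np.nonzero(m); t=v<204; print(m.sum(),u.mean(),v.mean(),"tab",u[t].mean(),v[t].mean(),v.min(),v.max())
    k=(im.max(2)<45); k[:160]=0;k[192:]=0;k[:,:214]=0;k[:,238:]=0; v,u=np.nonzero(k); print("handle",u.mean(),v.mean())
for p in(0,.1): print(proj("scene",W(tab(p),q)))
for w in(.02,.167,-.3,-.41,-.52): print(w,proj("scene",W(crank(w,107),q)))
E
```

```text
37 207.8108108108108 205.9189189189189 tab 206.36363636363637 194.1818181818182 189 226
handle 225.36144578313252 171.54819277108433
43 207.74418604651163 205.7674418604651 tab 206.47826086956522 193.95652173913044 189 226
handle 225.58045977011494 179.94827586206895
[[206.38895787 194.84206477]]
[[206.65299925 196.33861445]]
0.02 [[224.78908588 172.5948368 ]]
0.167 [[224.30840972 171.51658145]]
-0.3 [[226.09368606 177.18370654]]
-0.41 [[226.60619079 179.42796259]]
-0.52 [[227.14095918 181.97701346]]
```

```bash
python3 -c "
from cell import bot
print(bot.sign_off())"
```

```text
the job is handed in; nothing more can be done
None
```

The winch is back one notch with the pawl seated, and I've handed the job in at about 10.7 s on the robot's clock. With the closed fingertips I tipped the pawl onto its stop, pushed the crank handle back one notch, then tipped the pawl over so it dropped into the next gap.

**Pawl:** the tab is within about 0.3 px of its seated starting place in the scene camera (0.1 rad would show as 1.5 px).

**Wheel:** it measures about -0.41 to -0.43 rad, inside the -0.52 to -0.30 gap.

**Forces and clearance:** the wrist force readings I took after each move were under about 3 N, but I did not record it during the pushes. The arm finished raised and clear of everything. The standoffs and jar looked undisturbed in the pictures. I did not re-check the receiver at the end, but no move went near it.

One early move was refused because its rows lacked fields; nothing moved, and I resent it. No check failed or disagreed.

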